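Make up two immersion-test kits, freeing the clamped coupon

TASK

Make up two corrosion-test kits. Kit one goes in the long tray with the partition: flip the toggle clamp's arm up past upright so that it stays open, lift out the flat copper coupon it was holding and lay it flat on the floor of one compartment, and stand the small open beaker upright in the other compartment (either way round). Kit two goes in the square tray without partition: the lidded jar, upright, and the angle-bent coupon, standing on its foot, side by side on the tray floor.

Things in the scene. Friction and masses are not known exactly. Their poses are not given: they have to be found in the camera images.
- long_tray: Kit one's tray, fixed: shallow white plastic tray (all sizes in mm) 100 (x) x 170 (y) x 16 high, walls 4, floor 4 thick; one partition 4 thick and as high as the walls runs along x at y = 0, giving two compartments about 92 x 79 with centres at y = +42 and -42. Origin: centre of the underside, on the bench.
- square_tray: Kit two's tray, fixed: shallow white plastic tray 130 x 130 x 16 high, walls 4, floor 4 thick, no partition. Origin: centre of the underside, on the bench.
- clamp_base: Fixed clamping fixture, base plate 150 (x) x 80 (y) x 8. Origin: centre of its underside. A narrow dark support (18 wide along y; low cross-bars 46 wide under the coupon's two ends) centred at x = -35 carries the flat coupon at z = 35; the fingers fit down beside the coupon's long sides at its middle, clear to the base plate. The arm's pivot is at x = +30, y = 0, z = 60, axis along y; posts to z = 70 there.
- clamp_arm (a joint): Steel arm of the toggle clamp, hinge, rad: 0 = closed, lying level towards the fixture's -x with its rubber foot over the middle of the coupon; 1.57 = upright; 1.95 = open stop, leaning back. It swings freely under its own weight (120 g): it falls shut from before upright and falls open from past it.
- clamp_grip (a point): Middle of the clamp arm's grip, a black round bar 12 in diameter and 44 long, parallel to the pivot axis, that sticks out sideways from the arm's tip (to the fixture's +y). This point is 65 from the pivot axis and at the fixture's y = +42; closed, it is at z = 60 over the bench. It moves and turns with the arm. Can be pinched from above across the bar.
- coupon_mid (a point): Flat copper coupon, plate 70 (x) x 34 (y) x 6, 100 g, lying in the clamp fixture with its x along the fixture's x. This point: its centre. Low side lugs and end stops, reaching 3 to 4 above its underside, hold it sideways: lift straight up once the arm is open.
- beaker_mid (a point): Small open glass beaker, 48 outer diameter, 62 high, 50 g, upright, with an orange label. This point: on its axis half-way up. (The larger beaker, 84 in diameter, is not part of the job.)
- jar_mid (a point): Squat amber glass jar with a white lid, 52 in diameter, 55 high, about 110 g (varies), upright. This point: on its axis half-way up. (The small vial, 22 in diameter, and the rubber stopper are not part of the job.)
- bent_mid (a point): Angle-bent copper coupon, L-shaped, 85 g: upright leg 6 thick (x) x 30 wide (y) x 46 high, foot 6 thick on the bench reaching from the leg to x = +37, 30 wide. This point: centre of the upright leg, 23 over the underside; z up.
There are look-alikes about, which are no part of the job. What is shaped like the long_tray but purple is not meant. Of the things that look like the part that bears bent_mid, take the one that is farthest from the robot's base at the start.

How it is judged (in metres and radians):
At the end, for the whole second after the job is handed in: Clamp arm still, open past 1.65 rad. Flat coupon flat in one compartment of the long tray, small beaker upright in the other; jar upright and bent coupon on its foot in the square tray. All within 5 mm of resting on the tray floor and tilted under 0.15 rad (((x of coupon_mid in the frame of long_tray between -0.045 and 0.045 m and y of coupon_mid in the frame of long_tray between 0.008 and 0.08 m and x of beaker_mid in the frame of long_tray between -0.045 and 0.045 m and y of beaker_mid in the frame of long_tray between -0.08 and -0.008 m) or (x of coupon_mid in the frame of long_tray between -0.045 and 0.045 m and y of coupon_mid in the frame of long_tray between -0.08 and -0.008 m and x of beaker_mid in the frame of long_tray between -0.045 and 0.045 m and y of beaker_mid in the frame of long_tray between 0.008 and 0.08 m)) and (angle between coupon_mid's own z axis and vertical below 0.15 rad or angle between coupon_mid's own z axis and vertical above 2.99 rad) and z of coupon_mid in the frame of long_tray below 0.012 m and z of beaker_mid in the frame of long_tray below 0.04 m and angle between each of beaker_mid, jar_mid, bent_mid's own z axis and vertical below 0.15 rad and x of jar_mid in the frame of square_tray between -0.058 and 0.058 m and y of jar_mid in the frame of square_tray between -0.058 and 0.058 m and z of jar_mid in the frame of square_tray below 0.0365 m and x of bent_mid in the frame of square_tray between -0.061 and 0.061 m and y of bent_mid in the frame of square_tray between -0.061 and 0.061 m and z of bent_mid in the frame of square_tray below 0.032 m and value of joint clamp_arm above 1.65 rad and velocity of joint clamp_arm between -0.1 and 0.1 rad/s); the robot touches nothing.
It also fails if it takes over 122 s, if anything falls off the work surface, if the arm or the gripper's body presses on something with over 40 N, if the wrist force passes 120 N, or if a joint passes its speed limit or range.

ROBOT

A 6-joint arm with a two-finger parallel gripper is mounted at the origin on the work surface. World frame = base frame: x ahead of the robot, y to its left, z up, the work surface at z = 0. Lengths are in mm, angles in rad, forces in N, time in s.
With the tool pointing down it reaches from about 350 to 975 mm from the base axis. Payload 7.1 kg.
Tool frame: the origin (TCP) lies on the front face of the gripper's body, between the roots of the fingers; the fingertips stand 80 mm ahead of it and the grasp point (between the pads) lies 61 mm ahead of it (env.tips_ahead is the distance from the TCP to the fingertips, in mm); z points along the fingers, y is the line along which they close (so a half turn about z gives the same grasp; the last joint's range is limited). The gripper opens to 88 mm and grips with 3 to 60 N. Pads are 20 mm wide; open, the fingers measure 115 mm over their backs; the gripper's body (75 mm by 178 mm) begins 61 mm behind the grasp point.
Start: joints at [-1.17, 0.423, 1.63, -0, 1.089, -0.019], TCP at [254.751, -570.708, 302.675] pointing down, gripper open.
Joint ranges: [-3, 3], [-0.9, 2.11], [0.09, 2.58], [-1.31, 4.45], [0.11, 2.69], [-2.54, 2.54]. Speed limits (rad/s): [2.39, 2.39, 3.01, 3.14, 3.14, 3.14].

INTERFACE

Orientations are given as a unit quaternion [x, y, z, w].
In Python, from station import env, set_gripper, viewer, workorder gives the robot as it stands. Calls block until the motion is done:
- env.reach(position, orientation): joint-space move of the TCP to a pose.
- env.move_l(position, rot=None, rate=150, f_stop=None): straight line of the TCP; rot=None keeps the orientation; rate is the mean speed in mm/s. With f_stop (N) it stops when the force on the tool has changed by that much, and returns True; else False.
- env.move_joints(angles): joint-space move.
- set_gripper(opening): finger opening in mm; the grip force is fixed at half the most; returns when the fingers have stopped.
- env.hold(seconds).
- env.ik(position, orientation): joint angles nearest the present ones, or None.
- env.read_state(): the state.
- viewer.camera(name): name is "scene" or "top" or "wrist"; returns the picture (480x640x3 uint8, blue, green, red); there is no depth.
- viewer.camera_params(name): a dict with "fx", "fy", "cx", "cy" (pixels), "pose" (4x4, takes a point from camera to world coordinates); the wrist camera has in their place "tool_from_camera" (4x4, takes a point from camera to tool coordinates, whose origin is the TCP and whose axes are the flange's). Camera axes: x right, y up, looking along -z (the intrinsics and any distortion apply to the point x, -y, -z); pixel columns grow to the right and rows downward; lengths in mm; the calibration is good to about 2 mm. A picture is of the moment at which its call begins: read the wrist's pose just before it. camera_params takes no time and is no camera call.
A pose or a line that the arm cannot do raises env.IKError and nothing moves.
- workorder.sign_off(): hands the job in; it is judged then, once.
The state is a dict: "time_s": time; "qpos": joint angles; "dq": joint speeds; "tau": joint torques, N m; "tool_pos": TCP position; "orientation": TCP orientation; "force": force on the tool from outside, world axes, zero at the start; "wrist_torque": the same for the moment, N m; "width": finger opening in mm; "grip_force": force on a finger pad.
Only numpy, scipy, OpenCV 4.12 (cv2) and the standard library are available. Lean on these libraries where they do the work, as an engineer would, in place of code of your own. Each camera call takes 0.05 s, during which the arm holds its last target. There are 200 camera calls.

## Working session

There is one attempt and no reset: what is moved stays moved. The work goes in short steps, each a Python script; the robot and the scene stay as the last script left them, time stands still between calls to the robot, and variables do not carry over. Pictures are saved under pics/ and viewed, at most 14 in all, crops included, and the job is handed in when it is done.

```bash
ls; mkdir -p pics; python3 - <<'E'
from station import env,viewer
import cv2,numpy as np
for n in("scene","top"):
    cv2.imwrite(f"pics/{n}0.png",viewer.camera(n)); p=viewer.camera_params(n)
    print(n,{k:(np.round(v,4).tolist() if hasattr(v,'__len__') else v) for k,v in p.items()})
print(viewer.camera_params("wrist")); print(env.read_state())
E
```

```text
pics
scene {'fx': 483.2038624849074, 'fy': 483.2038624849074, 'cx': 323.4248936048854, 'cy': 238.73029484355058, 'pose': [[-0.5808, -0.6726, 0.4586, 954.8666], [0.814, -0.4746, 0.3348, 316.4532], [-0.0076, 0.5678, 0.8232, 923.2155], [0.0, 0.0, 0.0, 1.0]]}
top {'fx': 474.24591488764077, 'fy': 474.24591488764077, 'cx': 319.176250584737, 'cy': 239.45860752775982, 'pose': [[0.0145, 0.9886, -0.1498, 360.9793], [-0.9994, 0.0097, -0.0325, -54.8264], [-0.0307, 0.1502, 0.9882, 1017.7925], [0.0, 0.0, 0.0, 1.0]]}
{'fx': 414.61232434777736, 'fy': 414.61232434777736, 'cx': 322.24616127528435, 'cy': 239.33471766290458, 'tool_from_camera': array([[ 1.20364823e-03,  9.64259752e-01,  2.64956001e-01,
         7.32124235e+01],
       [ 9.99998825e-01, -1.41225952e-03,  5.96847023e-04,
         8.38574607e-01],
       [ 9.49702196e-04,  2.64954971e-01, -9.64260318e-01,
        -8.22036514e+01],
       [ 0.00000000e+00,  0.00000000e+00,  0.00000000e+00,
         1.00000000e+00]])}
{'time_s': 0.1, 'qpos': array([-1.16996141e+00,  4.23758776e-01,  1.63061056e+00,  7.38364129e-06,
        1.08854843e+00, -1.89962353e-02]), 'dq': array([ 0.00180592, -0.00110882, -0.00125583, -0.00093151, -0.00302048,
       -0.00059276]), 'tau': array([-8.91119021e-05, -5.45612204e+01, -2.74324429e+01,  6.45350805e-02,
        1.87032495e-02, -4.21549856e-06]), 'tool_pos': array([ 254.63175131, -570.35954812,  301.98405088]), 'orientation': array([ 9.78048653e-01,  2.08375605e-01, -1.22516843e-04, -6.51134796e-04]), 'force': array([-0.74137973, -0.82981026, -0.03603543]), 'wrist_torque': array([-0.04199659,  0.06206939,  0.00565404]), 'grip_force': 0.0, 'width': 87.78014622463594}
```

View pics/top0.png

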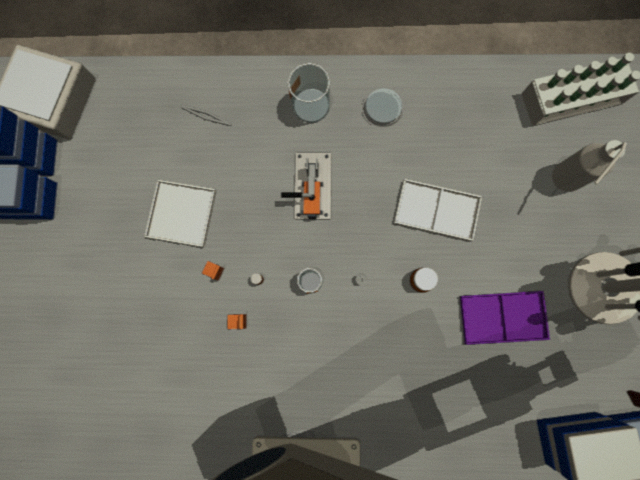

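View pics/scene0.png

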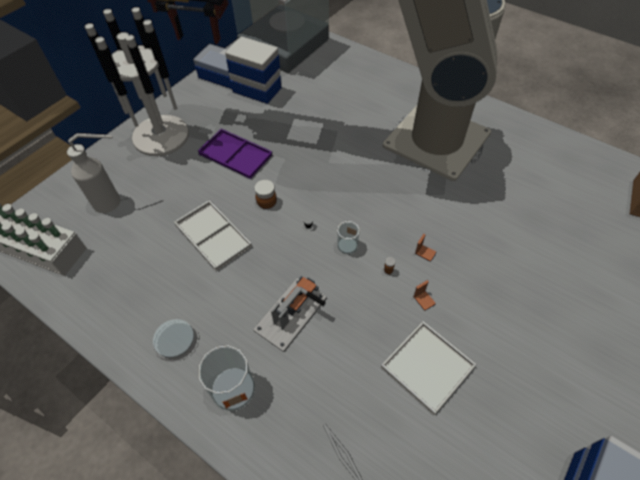

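The top view shows:
- Long tray: two candidates, white at (438,209) and purple at (504,317). The white one is meant, because purple is excluded.
- Bent coupons: (211,270) and (236,322). The first is farther from the base, which is at about (305,450), so I take that one.
- Square tray (181,213).
- Clamp (313,186), with its grip at (291,195).
- Small beaker (310,280), jar (424,280), and the vial at (256,279), which is not needed.

Next come coarse positions and a confirming crop.

```bash
cat > h.py <<'E'
from station import env,set_gripper,viewer,workorder
import cv2,numpy as np
from scipy.spatial.transform import Rotation as R
def ray(name,uv,z,T=None):
    p=viewer.camera_params(name); P=p["pose"] if T is None else T
    P=np.asarray(P); uv=np.atleast_2d(np.asarray(uv,float))
    d=np.c_[(uv[:,0]-p["cx"])/p["fx"],-(uv[:,1]-p["cy"])/p["fy"],-np.ones(len(uv))]@P[:3,:3].T
    return P[:3,3]+d*((z-P[2,3])/d[:,2])[:,None]
def project(name,X,T=None):
    p=viewer.camera_params(name); P=np.asarray(p["pose"] if T is None else T)
    c=(np.atleast_2d(X)-P[:3,3])@P[:3,:3]
    return np.c_[p["cx"]+p["fx"]*c[:,0]/-c[:,2],p["cy"]-p["fy"]*c[:,1]/-c[:,2]]
def snap():
    s=env.read_state(); T=np.eye(4); T[:3,:3]=R.from_quat(s["orientation"]).as_matrix(); T[:3,3]=s["tool_pos"]
    return viewer.camera("wrist"),T@viewer.camera_params("wrist")["tool_from_camera"]
def down(yaw):  # fingers close along world direction yaw (tool y), z down
    y=np.array([np.cos(yaw),np.sin(yaw),0]); z=np.array([0,0,-1.]); x=np.cross(y,z)
    return R.from_matrix(np.c_[x,y,z]).as_quat()
E
python3 - <<'E'
from h import *
im=cv2.imread("pics/top0.png"); hsv=cv2.cvtColor(im,cv2.COLOR_BGR2HSV)
cv2.imwrite("pics/crop1.png",cv2.resize(im[140:340,140:490],None,fx=2.28,fy=2.28,interpolation=cv2.INTER_CUBIC))
w=cv2.inRange(hsv,(0,0,150),(180,60,255)); o=cv2.inRange(hsv,(3,130,90),(18,255,255))
for nm,m,z in(("white",w,16),("orange",o,6)):
    m=cv2.morphologyEx(m,cv2.MORPH_CLOSE,np.ones((3,3)))
    for c in cv2.findContours(m,cv2.RETR_EXTERNAL,2)[0]:
        if cv2.contourArea(c)<30: continue
        r=cv2.minAreaRect(c)
        if not(130<r[0][0]<490 and 80<r[0][1]<345): continue
        b=ray("top",cv2.boxPoints(r),z)[:,:2]
        print(nm,np.round(r[0]),"ctr",b.mean(0).round(),"edges",(b[1]-b[0]).round(),(b[2]-b[1]).round())
for n,uv,z in(("beaker",(310,280),31),("jar",(424.5,279.5),55),("grip",(291,195),60),("vial",(256,279),30),("stopper",(360,280),15),("bentB",(236,322),6)):
    print(n,ray("top",uv,z).round())
E
```

```text
white [256. 278.] ctr [430. 112.] edges [  0. -19.] [-19.  -1.]
white [426. 278.] ctr [ 433. -247.] edges [  1. -46.] [-46.   1.]
white [179. 212.] ctr [571. 284.] edges [132. -17.] [ -26. -131.]
white [439. 209.] ctr [ 582. -277.] edges [ 99. -23.] [ -39. -167.]
white [312. 186.] ctr [632.  -6.] edges [  0. -77.] [-145.   -2.]
white [388.  96.] ctr [ 838. -171.] edges [ 30. -17.] [-40. -64.]
orange [235. 321.] ctr [338. 154.] edges [  0. -34.] [-29.  -1.]
orange [210. 270.] ctr [446. 212.] edges [ 28. -11.] [-11. -28.]
orange [306. 187.] ctr [631.  10.] edges [ 0. -7.] [-23.  -0.]
orange [312. 197.] ctr [608.  -3.] edges [73. -1.] [ -1. -35.]
beaker [[425.  -5.  31.]]
jar [[ 427. -237.   55.]]
grip [[599.  37.  60.]]
vial [[426. 109.  30.]]
stopper [[ 427. -109.   15.]]
bentB [[336. 152.   6.]]
```

View pics/crop1.png

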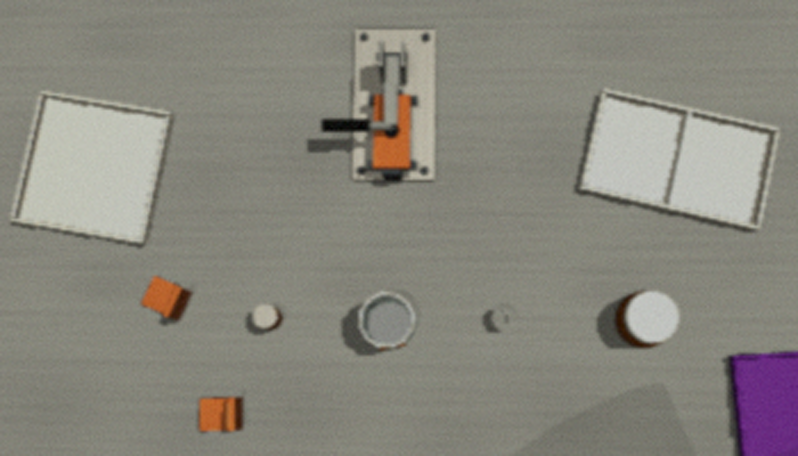

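The crop confirms it. The farther bent coupon is at crop (165,298), with its foot to the left (+y). The white partitioned tray is at crop (678,160). The grip bar is at crop (345,125), pointing towards +y, so the fixture is aligned with the world axes. Next, two wrist looks from closer up.

```bash
python3 - <<'E'
from h import *
for i,y in enumerate((-150,150)):
    env.reach([540,y,350],down(0)); im,T=snap(); cv2.imwrite(f"pics/w{i}.png",im); np.save(f"T{i}.npy",T)
print(env.read_state()["time_s"],env.read_state()["qpos"].round(2))
E
```

```text
3.2 [ 0.25  0.28  1.73 -0.    1.14  0.25]
```

View pics/w0.png

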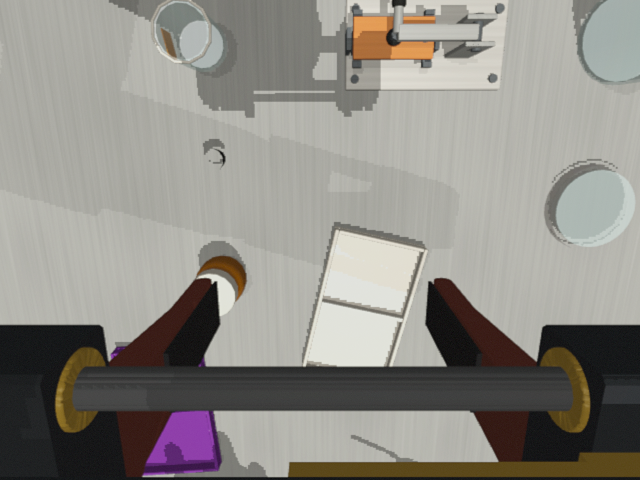

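View pics/w1.png

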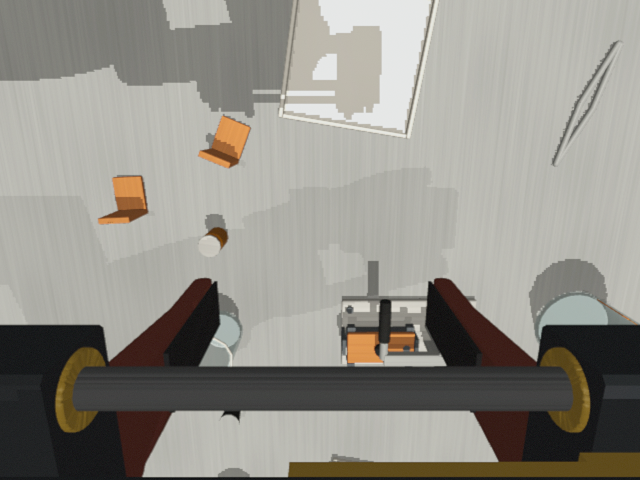

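The first wrist view shows:
- Long-tray near corners at (335,226) and (427,249), partition along (325,298)–(403,315).
- Base-plate lower edge (345,89)–(501,89).
- Small beaker rim at (181,31), with the label towards the lower left.

The second wrist view shows:
- Grip bar at (385,300–340).
- Bent A foot corners (222,116) and (251,126), leg top edge (200,153)–(237,166).
- Square-tray corners (281,114) and (408,137).

```bash
python3 - <<'E'
from h import *
T0,T1=np.load("T0.npy"),np.load("T1.npy")
f=lambda T,uv,z:ray("wrist",uv,z,T)[:,:2].round(1).tolist()
print("plate",f(T0,[(345,89),(501,89)],8)); print("coupon",f(T0,[(353,59),(434,59)],41))
print("ltray",f(T0,[(335,226),(427,249),(325,298),(403,315)],16))
print("beaker rim",f(T0,[(181,31)],62)," grip",f(T1,[(385,300),(385,340)],63),"plate1",f(T1,[(342,297)],8))
print("bent foot",f(T1,[(222,116),(251,126)],6),"leg top",f(T1,[(199,153),(236,166)],46))
print("stray",f(T1,[(281,114),(408,137)],16)); print("jar",f(T0,[(213,293)],55))
E
```

```text
plate [[562.7, -44.7], [713.1, -44.7]]
coupon [[567.7, -22.6], [638.4, -22.6]]
ltray [[553.9, -178.6], [650.4, -203.3], [543.7, -258.6], [629.1, -278.7]]
beaker rim [[425.9, -4.5]]  grip [[601.6, 59.4], [603.4, 16.7]] plate1 [[563.1, 38.9]]
bent foot [[442.4, 230.2], [470.5, 220.7]] leg top [[428.6, 196.9], [461.8, 185.2]]
stray [[501.5, 231.9], [624.8, 210.5]]
jar [[433.9, -236.6]]
```

```bash
python3 - <<'E'
from h import *
q=down(0); G=61; px,py,pz=667,-4,60
env.reach([602,38,60+G+70],q); set_gripper(50)
print(env.move_l([602,38,60+G],rate=120,f_stop=15))
set_gripper(0); s=env.read_state(); print(s["width"],s["force"].round(1),s["grip_force"])
for a in np.linspace(0,1.9,11)[1:]:
    env.move_l([px-65*np.cos(a),38,pz+65*np.sin(a)+G],rate=150)
s=env.read_state(); print(s["width"],s["force"].round(1),s["time_s"])
set_gripper(70)
env.move_l([px-65*np.cos(1.9),38,260],rate=200)
env.reach([560,-4,300],down(np.pi/2)); im,T=snap(); cv2.imwrite("pics/w2.png",im); np.save("T2.npy",T)
print(env.read_state()["time_s"])
E
```

```text
False
11.491991537873687 [-4.1  0.9  4.3] 29.999651312828064
11.165223256122745 [-0.5 -1.5  5.5] 8.7083
11.7583
```

View pics/w2.png

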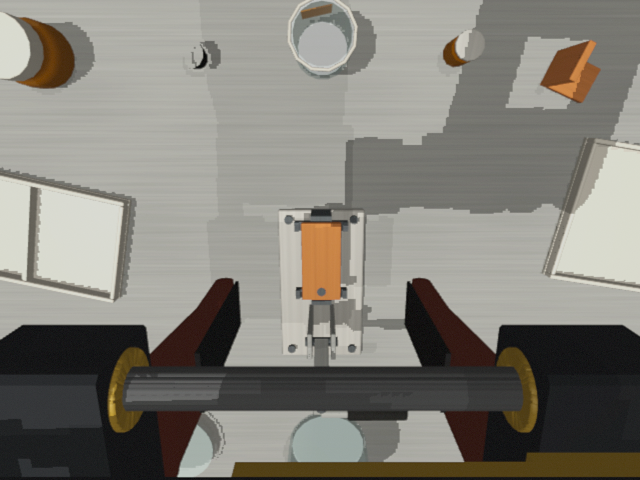

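The clamp arm now leans back, open, and the coupon is clear at (321,260). I'll refine it by colour mask, pick it up and lay it in the tray.

```bash
python3 - <<'E'
from h import *
im=cv2.imread("pics/w2.png");T=np.load("T2.npy"); hsv=cv2.cvtColor(im,cv2.COLOR_BGR2HSV)
m=cv2.inRange(hsv,(5,120,100),(20,255,255)); m[:200]=0;m[310:]=0;m[:,:280]=0;m[:,360:]=0
b=ray("wrist",cv2.boxPoints(cv2.minAreaRect(cv2.findNonZero(m))),40,T)[:,:2]
c=b.mean(0); print("coupon",c.round(1),np.linalg.norm(np.diff(b,axis=0),axis=1).round(1)); print("beaker",ray("wrist",(322,37),62,T).round(1))
ok=abs(c-[602,-4]).max()<8
assert ok
Tp=env.tips_ahead; z=34+Tp; yaw=np.pi/2
env.reach([c[0],c[1],z+60],down(yaw)); set_gripper(54)
print(env.move_l([c[0],c[1],z],rate=100,f_stop=12))
set_gripper(0); s=env.read_state(); print(s["width"],s["force"].round(1))
env.move_l([c[0],c[1],z+70],rate=120); s=env.read_state(); print(s["width"],s["force"].round(1))
im,T=snap(); cv2.imwrite("pics/w3.png",im)
if s["width"]>30:
    t=np.array([591.5,-232.5]); qt=down(np.arctan2(.968,.247))
    env.reach([*t,Tp+70],qt); env.move_l([*t,Tp+22],rate=150)
    print(env.move_l([*t,Tp+5],rate=25,f_stop=4)); s=env.read_state(); print(s["tool_pos"].round(1)-[0,0,Tp],s["force"].round(1),s["width"])
print(s["time_s"])
E
```

```text
coupon [601.9  -5.5] [32.9 70.1 34.7]
beaker [[428.2  -4.2  62. ]]
False
33.484443715606844 [-0.6  0.5  4.9]
33.35744244544445 [ 0.4 -0.3 -1.3]
False
[ 591.5 -232.5    5. ] [-0.1  0.9 -0.2] 33.47008149880717
17.0333
```

```bash
python3 - <<'E'
from h import *
Tp=env.tips_ahead; t=[591.5,-232.5]
print(env.move_l([*t,Tp+3.5],rate=10,f_stop=3)); s=env.read_state(); print(s["tool_pos"]-[0,0,Tp],s["force"].round(1))
set_gripper(43); env.move_l([*t,Tp+110],rate=150); 
env.reach([540,-250,300],down(np.pi/2)); im,T=snap(); cv2.imwrite("pics/w4.png",im); np.save("T4.npy",T); print(env.read_state()["time_s"])
E
```

```text
True
[ 591.73912973 -232.57796651    4.37502521] [-1.2 -0.2  5.8]
19.1
```

View pics/w4.png

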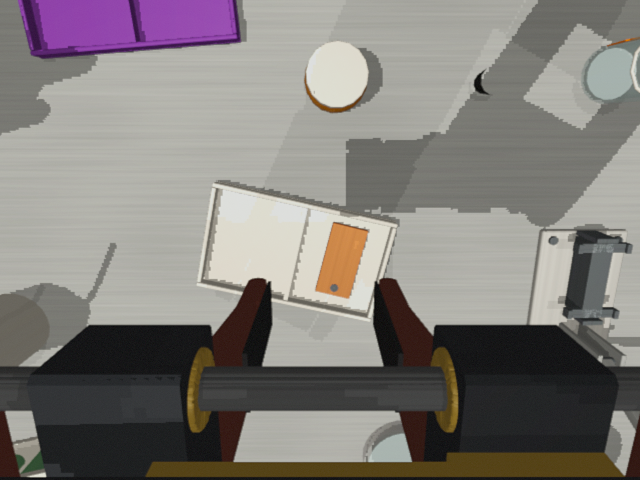

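The coupon lies flat in the right-hand compartment at (342,260). The jar lid is at (337,76). The free compartment lies between (214,185), (198,284), (287,300) and (305,208). Next come the beaker and the jar.

```bash
cat >> h.py <<'E'
G=61
def pick(xy,z,yaw,op,wmin,lift=90):
    env.reach([*xy,z+G+lift],down(yaw)); set_gripper(op)
    hit=env.move_l([*xy,z+G],rate=150,f_stop=12); set_gripper(0)
    env.move_l([*xy,z+G+lift],rate=200); s=env.read_state(); print("pick",hit,s["width"],s["force"].round(1),s["time_s"])
    assert s["width"]>wmin and not hit
def place(xy,z,yaw,op,lift=90):
    env.reach([*xy,z+G+lift],down(yaw)); env.move_l([*xy,z+G+8],rate=180)
    hit=env.move_l([*xy,z+G-3],rate=20,f_stop=4); s=env.read_state(); print("place",hit,s["tool_pos"]-[0,0,G],s["force"].round(1))
    set_gripper(op); env.move_l([*xy,z+G+lift],rate=200); print(env.read_state()["time_s"])
E
python3 - <<'E'
from h import *
T=np.load("T4.npy")
c=ray("wrist",[(214,185),(198,284),(287,300),(305,208)],16,T)[:,:2].mean(0); jar=ray("wrist",(337,76),55,T)[0,:2]
print(c,jar)
assert np.hypot(*(c-[571,-314]))<10
pick([427.5,-4.4],38,np.pi/2,84,40); place(c,42,1.32,60)
pick(jar,33,np.pi/2,86,44)
ta=np.radians(-9.9); ex=np.array([np.cos(ta),np.sin(ta)]); ey=np.array([-ex[1],ex[0]])
t=np.array([572.5,284.5])+30*ex; print(t)
place(t,37,ta+np.pi/2,64)
E
```

```text
[ 574.56722731 -315.25227254] [ 433.00964838 -239.03692222]
pick False 47.53240464666988 [-0.6  0.5 -0.8] 23.025
place True [ 574.91205747 -315.53086647   42.1129463 ] [-0.2  0.5  3.9]
26.425
pick False 50.93831332230855 [ 0.6  0.3 -2.1] 29.7167
[602.05327978 279.34212699]
place True [602.43931727 279.63123452  37.13065923] [-0.   0.   3.2]
33.7917
```

```bash
python3 - <<'E'
from h import *
env.reach([470,215,300],down(1.25)); im,T=snap(); cv2.imwrite("pics/w5.png",im); np.save("T5.npy",T)
E
```

```text
(no output)
```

View pics/w5.png

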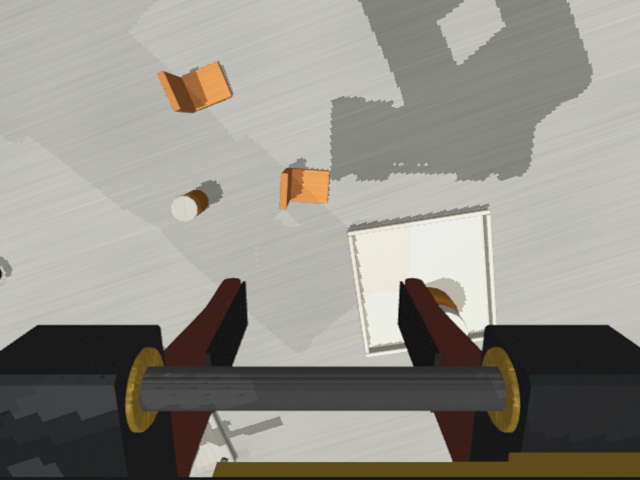

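The farther bent coupon has its foot's far edge at (329,169)–(327,203) and its leg's top edge at (280,170)–(280,209). The jar stands upright in the tray at (445,310), and the tray's other side is free.

```bash
python3 - <<'E'
from h import *
T=np.load("T5.npy"); p=ray("wrist",[(329,169),(327,203)],6,T)[:,:2]; l=ray("wrist",[(283,170),(283,209)],46,T)[:,:2]
e=p[1]-p[0]; e/=np.linalg.norm(e); d=np.array([-e[1],e[0]]); d*=np.sign(d@(p.mean(0)-l.mean(0)))
leg=p.mean(0)-37*d; print(p.round(1),l.round(1),leg.round(1),np.degrees(np.arctan2(d[1],d[0])))
leg=(leg+np.array([444.7,190.5]))/2; yaw=np.radians(71.5)
pick(leg,31,yaw,44,4)
ta=np.radians(-9.9); ex=np.array([np.cos(ta),np.sin(ta)]); ey=np.array([-ex[1],ex[0]])
t=np.array([572.5,284.5])-32*ex-15*ey
place(t,35,ta+np.pi/2,36)
env.reach([470,270,320],down(np.pi/2)); im,T=snap(); cv2.imwrite("pics/w6.png",im)
cv2.imwrite("pics/top6.png",cv2.resize(viewer.camera("top")[140:340,140:490],None,fx=2.28,fy=2.28)); print(env.read_state()["time_s"])
E
```

```text
[[440.3 231.8]
 [469.1 220.5]] [[425.6 197.2]
 [455.5 186.4]] [441.2 191.7] 68.56113618406516
pick False 5.729407061219872 [-0.4 -0.9 -0.9] 37.725
place True [538.78236551 275.39894981  35.09911114] [-0.2 -0.2  4.2]
40.625
41.375
```

View pics/w6.png

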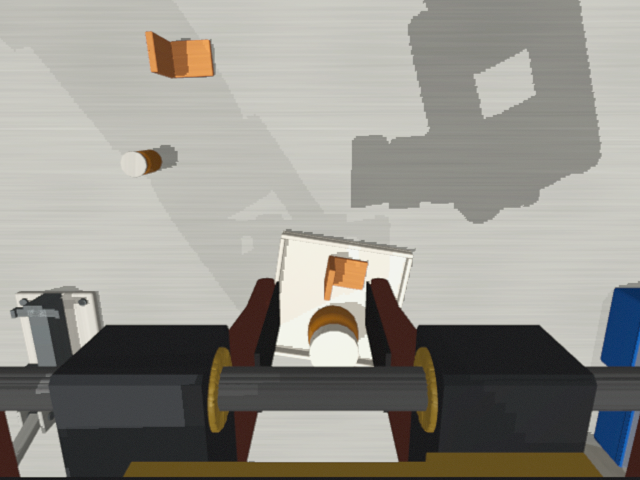

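View pics/top6.png

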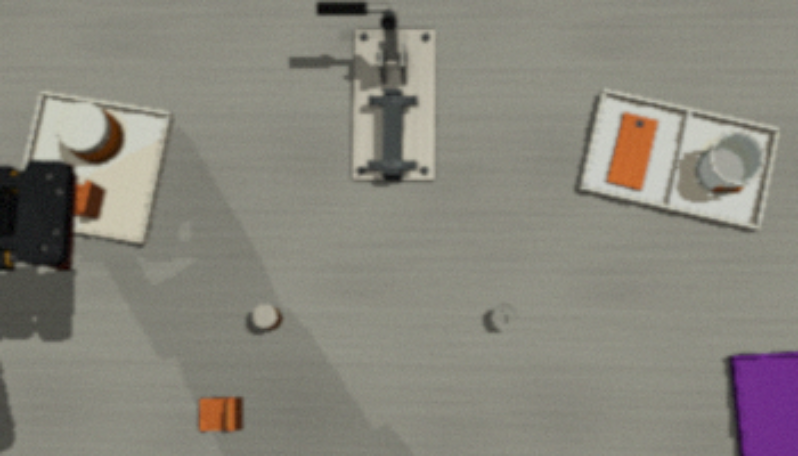

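All the parts are in place. In the wrist view the bent coupon stands on its foot at (346,273), with the jar upright beside it at (333,335). In the top crop the flat coupon is at (632,150), the beaker is upright at (728,165), and the clamp arm leans back at (390,20). The gripper is clear, so I'm handing in.

```bash
python3 -c "
from h import *
env.hold(0.3); print(workorder.sign_off())"
```

```text
the job is handed in; nothing more can be done
None
```

Both kits are made up and handed in at about 42 s of the 122 s allowed, and the last pictures show everything in place with the clamp open; sign-off returned no verdict, so I don't have the judged result.

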